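# Push-to-open cupboard

## Task

A roll of tape is kept in the wider of the two small cupboards on the desk. Press its plain door in near the free edge and let go, so that the push catch springs it ajar with nothing touching it; then put a fingertip behind the free edge and swing the door wide open, about square to the cupboard's front or further. Push gently with the fingers only: grip or lift nothing, keep the narrow cupboard shut, and leave the tape and all the other things where they are.

Things in the scene. Friction and masses are not known exactly. Their poses are not given: they have to be found in the camera images.
- wide_cupboard: the wider cupboard, dark wood, fixed to the desk: 200 wide (y) x 140 deep (x) x 125 mm high, on the left or right. Origin: centre of its underside; its own -x points out of the front (to the robot), +y to the left seen from the robot. The shut door's outer face lies at x = -70 mm, the body's front 20 mm behind it (8 mm gap behind the 12 mm door). The tape roll stands inside
- wide_cupboard_door (a joint): angle of the wide door, rad: 0 shut, negative pressed in, positive open (limit 1.75). Plain panel over the whole front, 198 wide x 119 high x 12 mm, 4 to 123 mm above the desk, hinged at its left (+y) edge. It sinks with about 4 N at the press point; the catch frees 5 to 6 mm in, the stop comes at 8 mm (press on to 10 N). Let go: a plunger pushes it to 0.37 rad. Beyond, it stays where left
- wide_cupboard_press (a point): point on the outer face of the wide door to press, 30 mm from its free edge and 92 mm above the desk (33 mm below the cupboard's top); moves with the door; its axes are the door's own (-x out of the outer face, +y toward the hinge)
- wide_cupboard_edge (a point): middle of the thickness of the wide door's free edge, 92 mm above the desk; moves with the door, 198 mm from the hinge axis
- wide_cupboard_hinge (a point): point on the vertical hinge axis of the wide door, in the plane of its outer face, 92 mm above the desk
- narrow_cupboard: the narrower cupboard, same make: 140 wide x 140 deep x 125 mm high; origin at the centre of its underside, front to its own -x. To be left shut
- narrow_cupboard_door (a joint): hinge angle of the narrow cupboard's door in rad, 0 shut, positive open; hinged at its right edge with the same kind of push catch
- tape: tape roll, 96 x 94 x 48 mm, standing inside the wide cupboard; origin at its underside; stays there
- desk_stapler: stapler, 130 x 36 x 34 mm, loose, between the cupboards; origin at its underside
- rubber: eraser, 20 x 44 x 11 mm, loose, in front of the gap between the cupboards; origin at its underside
- matches: matchbox, 36 x 55 x 14 mm, loose, on the left; origin at its underside
- key_ring: keys, 84 x 118 x 8 mm, loose, on the right; origin at the underside
Things that resemble listed ones, but are neither listed nor needed, are in the scene too. What is shaped like the narrow_cupboard but yellow is not meant.

How it is judged:
On the way, in this order (a step that is already met when the one before it is completed fails the run):
1. the wide cupboard's door is pressed in (value of joint wide_cupboard_door below -0.012 rad and contact force between the arm and wide_cupboard above 0.5 N), for 0.02 s.
2. let go, the door has sprung ajar with nothing touching it (value of joint wide_cupboard_door between 0.2 and 0.7 rad and contact force between the arm and wide_cupboard below 0.1 N), for 0.2 s.
At the end, for the whole second after the job is handed in: the wide cupboard's door stands still, open by at least 1.2 rad (69 degrees); the narrow door is shut (under 0.05 rad) and the tape roll within 20 mm of where it stood (value of joint wide_cupboard_door above 1.2 rad and velocity of joint wide_cupboard_door between -0.05 and 0.05 rad/s and value of joint narrow_cupboard_door below 0.05 rad and distance of tape from where it was at the start of the episode below 0.02 m); the robot touches nothing.
It fails at once if the narrow cupboard was opened (value of joint narrow_cupboard_door above 0.05 rad).
It fails at once if the door was gripped or pushed with more than 40 N (contact force between the fingers and wide_cupboard above 40 N).
It fails at once if the tape roll was shifted or lifted by more than 20 mm (distance of tape from where it was at the start of the episode above 0.02 m).
It fails at once if another thing was shifted or lifted by more than 20 mm (distance of any of desk_stapler, rubber, matches, key_ring from where it was at the start of the episode above 0.02 m).
It also fails if it takes over 48 s, if anything falls off the work surface, if the arm or the gripper's body presses on something with over 40 N, if the wrist force passes 120 N, or if a joint passes its speed limit or range.

## Robot

A 7-joint arm with a two-finger parallel gripper is mounted at the origin on a cart in front of the work surface, level with it; the furniture and walls round the work are solid. World frame = base frame: x ahead of the robot, y to its left, z up, the work surface at z = 0. Lengths are in m, angles in rad, forces in N, time in s.
With the tool pointing down it reaches from about 0.35 to 0.9 m from the base axis. Payload 19.9 kg.
Tool frame: the origin (TCP) lies at the centre of the arm's flange, where the gripper is bolted on; the fingertips stand 173 mm ahead of it and the grasp point (between the pads) lies 155 mm ahead of it; z points along the fingers, y is the line along which they close (so a half turn about z gives the same grasp; the last joint's range is limited). The gripper opens to 85 mm and grips with 20 to 120 N. Pads are 22 mm wide; open, the fingers measure 114 mm over their backs; the gripper's body (76 mm by 85 mm) begins 54 mm behind the grasp point. The pads swing forward as they close: fully open they stand 13 mm farther back than shut.
Start: joints at [1.179, 0.417, -0.01, 1.614, 0.005, 1.111, -0.053], TCP at [0.215, -0.587, 0.405] pointing down, gripper open.
Joint ranges: [-2.81, 2.81], [-0.39, 2.02], [-1.27, 1.25], [0.06, 2.57], [-1.19, 4.33], [0.19, 2], [-2.82, 2.82]. Speed limits (rad/s): [1.89, 1.89, 2.39, 2.39, 3.01, 3.01, 3.01].

## Interface

Orientations are given as a unit quaternion [x, y, z, w].
In Python, from workcell import arm gives the robot as it stands. The module is installed in compiled form; this text tells all that it offers.
- The arm moves only by the shell command python3 -m creep 'ROWS' [FORCE]. ROWS is JSON, a list of rows, each a list of 7 numbers: the finger opening in m, from 0 to 0.0854, then the shift along the tool's x, y, z in m, then the turn, a rotation vector about the tool's x, y, z in degrees. A call has exactly 5 rows; each row is the pose to reach, as a shift and turn from the pose commanded when the call began, along the tool's axes at that moment; what a row does not reach only later rows make up. A row lasts 1/10 s, in which the tool goes at most 50 mm and 8.59 degrees, less where a joint would pass 70% of its speed; a pose out of reach is approached as far as the arm can. A call with a gripper value outside its range is refused whole. The fingers move at their own pace and stop on an object; FORCE is the grip in N (left out, the last holds). Time passes only in rows, so rows that repeat a pose let the fingers close, or fill a call up. It gives the time, the measured TCP pose, the force, the opening and the grip force at its end, in the units of the state.
- arm.get_state(): the state, without advancing time (a new reading comes with each control period).
- arm.snapshot(name): name is "side" or "top"; returns the picture (384x512x3 uint8, blue, green, red); there is no depth.
- arm.camera_info(name): a dict with "camera_matrix" (3x3 intrinsics, pixels), "distortion" ([k1, k2, p1, p2, k3] as OpenCV has them; the pictures are not rectified), "R" (3x3) and "t" (3): a world point X has camera coordinates R X + t. Camera axes: x right, y down, z forward; pixel columns grow to the right and rows downward; lengths in m; the calibration is good to about 2 mm. A picture is of the moment at which its call begins. camera_info takes no time and is no camera call.
- arm.close_job(): hands the job in; it is judged then, once.
The state is a dict: "clock": time; "qpos": joint angles; "qd": joint speeds; "effort": joint torques, N m; "ee_pos": TCP position; "eef_rot": TCP orientation; "force": force on the tool from outside, world axes, zero at the start; "wrist_torque": the same for the moment, N m; "grip_width": finger opening in m; "grasp_force": force on a finger pad.
Only numpy, scipy, OpenCV 4.12 (cv2) and the standard library are available. Lean on these libraries where they do the work, as an engineer would, in place of code of your own. Each camera call takes 0.05 s, during which the arm holds its last target. There are 200 camera calls.

## Working session

There is one attempt and no reset: what is moved stays moved. The work goes in short steps, Python scripts to look and compute and a shell command to move; the robot and the scene stay as the last step left them, time stands still between calls to the robot, and variables do not carry over. Pictures are saved under pics/ and viewed, at most 10 in all, crops included, and the job is handed in when it is done.

```bash
mkdir -p pics; python3 - <<'E'
from workcell import arm
import cv2
for n in("top","side"):
    cv2.imwrite(f"pics/{n}0.png",arm.snapshot(n)); c=arm.camera_info(n); print(n,c)
s=arm.get_state();print(s)
E
```

```text
top {'camera_matrix': array([[425.93791545,   0.        , 258.47775478],
       [  0.        , 425.93791545, 185.178581  ],
       [  0.        ,   0.        ,   1.        ]]), 'distortion': array([-0.05563236,  0.        ,  0.        ,  0.        ,  0.        ]), 'R': array([[-0.11813987, -0.99299356, -0.00260176],
       [-0.97082571,  0.11605227, -0.20983162],
       [ 0.20866338, -0.02226362, -0.97773408]]), 't': array([0.06622102, 0.58328715, 1.1505382 ])}
side {'camera_matrix': array([[449.68488981,   0.        , 265.69312285],
       [  0.        , 449.68488981, 188.54271167],
       [  0.        ,   0.        ,   1.        ]]), 'distortion': array([0.00494812, 0.        , 0.        , 0.        , 0.        ]), 'R': array([[ 0.82098844,  0.5707303 , -0.01564938],
       [ 0.4854499 , -0.71221655, -0.50703647],
       [-0.30052682,  0.40867409, -0.86178252]]), 't': array([-0.47569462, -0.24012453,  1.55847634])}
{'clock': 0.1, 'qpos': array([ 1.17848847,  0.4179015 , -0.01034669,  1.61409465,  0.00470018,
        1.1106881 , -0.05299373]), 'qd': array([ 0.00129291, -0.00198848, -0.00056738, -0.00204188, -0.00074453,
        0.00119538,  0.00018445]), 'effort': array([ 8.54478985e-04, -8.65819430e+01,  6.79791793e-01, -4.35641098e+01,
        1.92136358e-02,  4.89040132e-03, -5.89773845e-05]), 'ee_pos': array([ 0.21477289, -0.58681605,  0.40413863]), 'eef_rot': array([ 9.84651261e-01,  1.74532545e-01, -1.25755593e-04, -5.18672949e-04]), 'force': array([ 0.16861079, -0.4547096 ,  0.45743006]), 'wrist_torque': array([-0.04357767, -0.01374636,  0.03613483]), 'grasp_force': 0.0, 'grip_width': 0.08533788835893127}
```

View pics/top0.png

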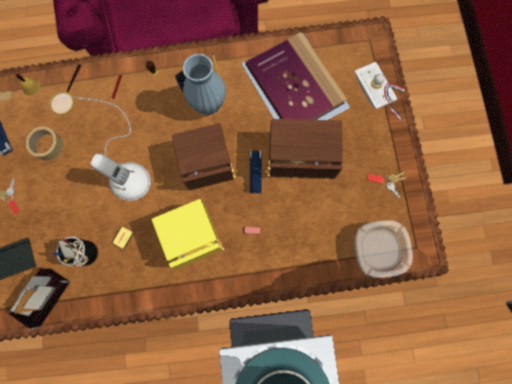

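View pics/side0.png

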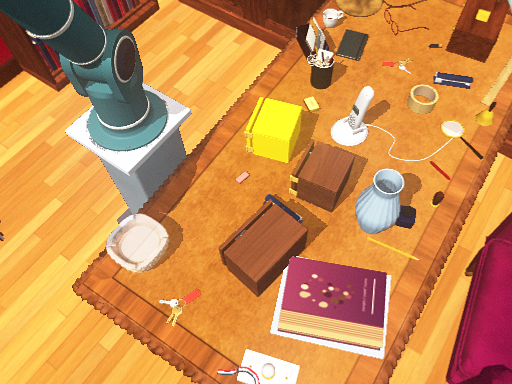

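The top view shows the wide cupboard at about (270–342, 120–177), its front facing the robot. The narrow one is at (203,157), the stapler at (256,171), the rubber at (252,230), the keys at (390,183) and the yellow look-alike at (187,232). The arm isn't in the way of the door in either view.

```bash
cat > h.py <<'E'
import numpy as np,cv2
from workcell import arm
def ray(n,uv):
    c=arm.camera_info(n); p=cv2.undistortPoints(np.array([[uv]],float),c["camera_matrix"],c["distortion"])[0,0]
    R=c["R"];return -R.T@c["t"],R.T@np.array([p[0],p[1],1])
def plane(n,uv,z):
    o,d=ray(n,uv);return o+d*(z-o[2])/d[2]
def proj(n,X):
    c=arm.camera_info(n);return cv2.projectPoints(np.array([X],float),cv2.Rodrigues(c["R"])[0],c["t"],c["camera_matrix"],c["distortion"])[0].ravel()
E
python3 - <<'E'
from h import *
im=cv2.imread("pics/top0.png");si=cv2.imread("pics/side0.png")
a=cv2.resize(im[105:190,160:360],None,fx=4,fy=4,interpolation=cv2.INTER_CUBIC)
b=cv2.resize(si[190:300,210:320],None,fx=2.3,fy=2.3,interpolation=cv2.INTER_CUBIC)
o=np.zeros((600,800,3),np.uint8);o[:340,:800]=a;o[345:345+253,:253]=b;cv2.imwrite("pics/crop.png",o)
hsv=cv2.cvtColor(im,cv2.COLOR_BGR2HSV)
print(hsv[150,300],hsv[130,285],hsv[173,300],hsv[200,300],hsv[115,255])
m=(hsv[...,2]<125).astype(np.uint8); m=cv2.morphologyEx(m,cv2.MORPH_OPEN,np.ones((3,3)))
cs,_=cv2.findContours(m[100:195,150:360].copy(),0,2,offset=(150,100))
for c in cs:
    if cv2.contourArea(c)>300:
        ap=cv2.approxPolyDP(c,4,True)[:,0]; print(cv2.contourArea(c)); 
        for q in ap: print(q,plane("top",q,.125).round(3))
print([ray(n,(0,0))[0].round(3) for n in("top","side")])
E
```

```text
[  9 144 106] [  9 147 113] [ 13 159  40] [ 14 174 148] [ 14 165 161]
4035.0
[219 123] [0.763 0.086 0.125]
[150 146] [0.719 0.283 0.125]
[155 181] [0.618 0.275 0.125]
[163 182] [0.613 0.254 0.125]
[158 188] [0.598 0.269 0.125]
[191 190] [0.582 0.18  0.125]
[232 180] [0.596 0.068 0.125]
6660.5
[237 134] [0.725 0.04  0.125]
[236 174] [0.612 0.055 0.125]
[244 178] [0.598 0.035 0.125]
[245 192] [0.559 0.036 0.125]
[261 193] [ 0.551 -0.006  0.125]
[268 160] [ 0.64  -0.036  0.125]
[270 177] [ 0.592 -0.036  0.125]
[332 179] [ 0.567 -0.202  0.125]
[341 170] [ 0.589 -0.23   0.125]
[341 122] [ 0.725 -0.252  0.125]
[317 119] [ 0.742 -0.187  0.125]
[333 109] [ 0.766 -0.236  0.125]
[328 100] [ 0.795 -0.226  0.125]
[314 100] [ 0.799 -0.187  0.125]
[306 108] [ 0.778 -0.161  0.125]
[302 100] [ 0.803 -0.153  0.125]
[291 100] [ 0.807 -0.122  0.125]
[292 106] [ 0.789 -0.122  0.125]
[289 100] [ 0.808 -0.116  0.125]
[268 100] [ 0.815 -0.058  0.125]
[279 116] [ 0.763 -0.082  0.125]
[271 120] [ 0.754 -0.059  0.125]
[270 131] [ 0.722 -0.052  0.125]
1034.5
[150 111] [0.822 0.276 0.125]
[197 119] [0.782 0.146 0.125]
[215 112] [0.797 0.094 0.125]
[222 102] [0.824 0.072 0.125]
[213 106] [0.815 0.098 0.125]
[208 101] [0.832 0.111 0.125]
[206 106] [0.818 0.118 0.125]
[204 100] [0.836 0.122 0.125]
[150 100] [0.855 0.274 0.125]
[array([0.334, 0.024, 1.247]), array([ 0.975, -0.536,  1.214])]
```

View pics/crop.png

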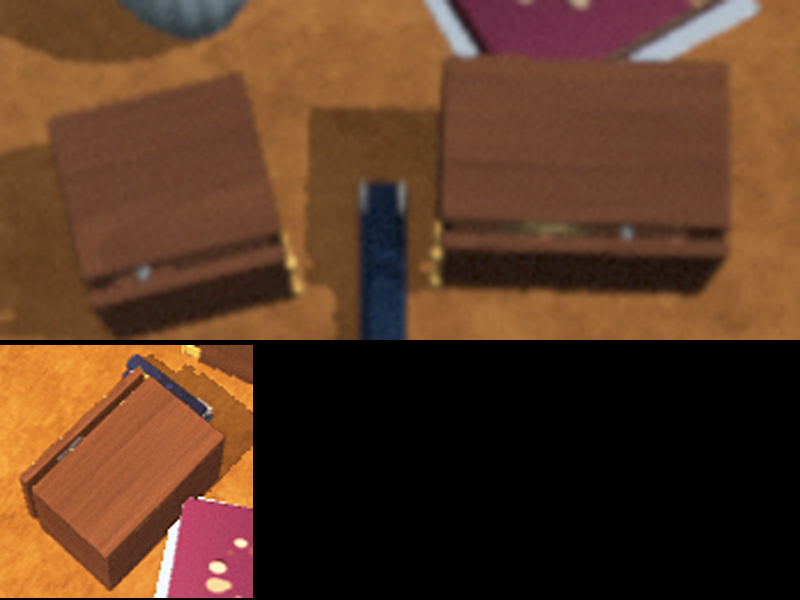

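The crop puts the door's outer top edge from (270.8,167.3) at the hinge end, where the brass hinges are, to (341.2,169.2) at the free end. The rear top corners are at (271.5,119.2) and (341.8,120.5).

```bash
python3 - <<'E'
from h import *
from scipy.spatial.transform import Rotation as Ro
H=plane("top",(270.8,167.3),.123);F=plane("top",(341.2,169.2),.123)
A=plane("top",(271.5,119.2),.125);B=plane("top",(341.8,120.5),.125)
print(H,F,A,B,"w",np.linalg.norm(H-F),np.linalg.norm(A-B),"d",np.linalg.norm((A-H)[:2]),np.linalg.norm((B-F)[:2]))
y=(H-F)[:2]+(A-B)[:2];y/=np.linalg.norm(y);print("yaw deg",np.degrees(np.arctan2(-y[0],y[1])))
for uv in[(252,230),(256,171),(390,183),(384,248),(220,247),(218,205)]:print(uv,plane("top",uv,0.01).round(3))
# side view check: crop px/2.3 + (210,190): door outer top free & hinge corner
for uv in[(22,480-345),(135,372-345)]:print(plane("side",(uv[0]/2.3+210,uv[1]/2.3+190),.123).round(3))
s=arm.get_state();print(Ro.from_quat(s["eef_rot"]).as_matrix().round(3))
E
```

```text
[ 0.61949234 -0.0411506   0.123     ] [ 0.59147624 -0.23114967  0.123     ] [ 0.75633254 -0.06023481  0.125     ] [ 0.72950448 -0.25492243  0.125     ] w 0.1920535065454336 0.19652739146498013 d 0.1381645741963738 0.14006048765720805
yaw deg -8.113887250889835
(252, 230) [0.468 0.03  0.01 ]
(256, 171) [ 0.642 -0.002  0.01 ]
(390, 183) [ 0.558 -0.396  0.01 ]
(384, 248) [ 0.37  -0.343  0.01 ]
(220, 247) [0.43  0.127 0.01 ]
(218, 205) [0.553 0.121 0.01 ]
[ 0.6   -0.237  0.123]
[ 0.626 -0.049  0.123]
[[ 0.939  0.344 -0.   ]
 [ 0.344 -0.939  0.001]
 [-0.    -0.001 -1.   ]]
```

```bash
cat >> h.py <<'E'
from scipy.spatial.transform import Rotation as Ro
Hn=np.array([.622,-.044]);yc=np.radians(-8.1);X=np.array([np.cos(yc),np.sin(yc)]);Y=np.array([-X[1],X[0]])
P0=Hn-.168*Y
def to(x,y,ztip,yaw=-8.1):
    "remaining tool shift (mm) and z-turn (deg) to bring shut fingertips to x,y,ztip, tool down"
    s=arm.get_state();R=Ro.from_quat(s["eef_rot"])
    g=Ro.from_matrix(np.c_[[np.cos(np.radians(yaw)),np.sin(np.radians(yaw)),0],[np.sin(np.radians(yaw)),-np.cos(np.radians(yaw)),0],[0,0,-1]])
    print("t",s["clock"],"tip",(s["ee_pos"]+R.apply([0,0,.173])).round(4),"F",s["force"].round(1),"w",s["grip_width"].round(3))
    print("shift mm",(R.inv().apply(np.array([x,y,ztip+.173])-s["ee_pos"])*1000).round(1),"turn",np.degrees((R.inv()*g).as_rotvec()).round(1))
def cup(a,b): return Hn+a*X+b*Y   # cupboard axes from the hinge: a inward, b to hinge side
E
python3 -m creep '[[0,0.044,-0.025,0,0,0,7],[0,0.088,-0.05,0,0,0,14],[0,0.132,-0.075,0,0,0,21],[0,0.176,-0.1,0,0,0,28],[0,0.218,-0.125,0,0,0,28]]' 20
python3 -c "
from h import *
print(P0);to(*cup(-.06,-.168),.23)"
```

```text
clock: 0.6
ee_pos: [0.3766, -0.394, 0.4045]
eef_rot: [0.997, -0.071, -0.0, -0.0]
force: [0.8, 0.1, 0.2]
grip_width: 0.0121
grasp_force: 0.0
[ 0.59832859 -0.21032397]Traceback (most recent call last):
  File "<string>", line 3, in <module>
    print(P0);to(*cup(-.06,-.168),.23)
              ~~^^^^^^^^^^^^^^^^^^^^^^
  File "h.py", line 17, in to
    print("t",s["clock"],"tip",(s["ee_pos"]+R.apply([0,0,.173])).round(4),"F",s["force"].round(1),"w",s["grip_width"].round(3))
                                                                                                      ^^^^^^^^^^^^^^^^^^^^^
AttributeError: 'float' object has no attribute 'round'
```

```bash
sed -i 's/s\["grip_width"\].round(3)/round(s["grip_width"],4)/' h.py
python3 -c "
from h import *
to(*cup(-.06,-.168),.23)"
```

```text
t 0.6 tip [ 0.3765 -0.3939  0.2315] F [0.8 0.1 0.2] w 0.0121
shift mm [ 133.4 -213.2    1.5] turn [-0.   0.  -0.1]
```

```bash
python3 -m creep '[[0,0.026,-0.042,0,0,0,0],[0,0.052,-0.084,0,0,0,0],[0,0.078,-0.126,0,0,0,0],[0,0.104,-0.168,0,0,0,0],[0,0.13,-0.21,0,0,0,0]]'
python3 -m creep '[[0,0,0,0.03,0,0,0],[0,0,0,0.06,0,0,0],[0,0,0,0.09,0,0,0],[0,0,0,0.12,0,0,0],[0,0,0,0.12,0,0,0]]'
python3 -c "
from h import *
to(*cup(-.06,-.168),.08)
cv2.imwrite('pics/t1.png',cv2.resize(arm.snapshot('top')[60:260,180:430],None,fx=3,fy=3))
cv2.imwrite('pics/s1.png',cv2.resize(arm.snapshot('side')[150:310,120:350],None,fx=3,fy=3))"
```

```text
clock: 1.1
ee_pos: [0.5342, -0.2039, 0.4046]
eef_rot: [0.998, -0.069, -0.0, -0.0]
force: [0.3, -1.6, 0.4]
grip_width: 0.0001
grasp_force: 0.0
clock: 1.6
ee_pos: [0.5321, -0.2052, 0.2811]
eef_rot: [0.998, -0.069, -0.003, -0.001]
force: [-0.7, -0.1, -0.5]
grip_width: -0.0004
grasp_force: 0.0
t 1.6 tip [ 0.5311 -0.2048  0.1082] F [-0.7 -0.1 -0.5] w -0.0004
shift mm [ 6.5 -4.2 28.1] turn [-0.1  0.4  0.2]
```

View pics/s1.png

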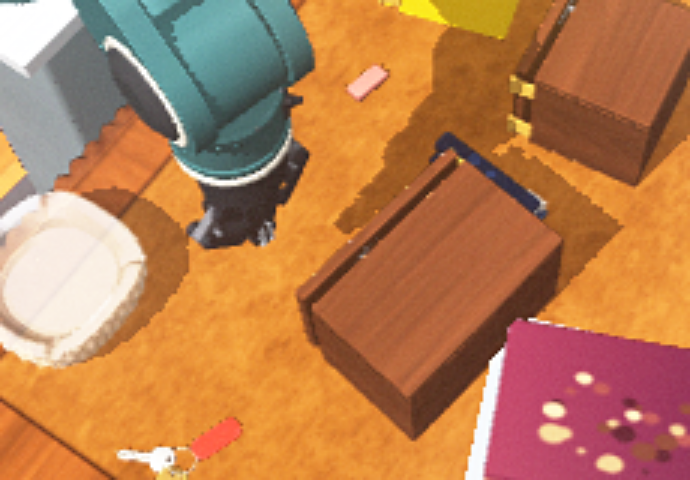

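The side view shows the gripper hanging in front of the door near its free end, with a clear gap and nothing else close. I'll lower it and close in.

```bash
python3 -m creep '[[0,0,-0.004,0.014,0,0,0],[0,0,-0.004,0.028,0,0,0],[0,0.015,-0.004,0.028,0,0,0],[0,0.03,-0.004,0.028,0,0,0],[0,0.04,-0.004,0.028,0,0,0]]'
python3 -c "
from h import *
to(*P0,.08)"
```

```text
clock: 2.2
ee_pos: [0.5742, -0.2072, 0.2565]
eef_rot: [0.998, -0.069, 0.0, -0.0]
force: [-0.3, -0.1, -0.8]
grip_width: 0.0
grasp_force: 0.0
t 2.2 tip [ 0.5743 -0.2071  0.0835] F [-0.3 -0.1 -0.8] w 0.0
shift mm [24.3 -0.2  3.5] turn [-0.  -0.   0.2]
```

```bash
python3 -m creep '[[0,0.003,0,0.003,0,0,0],[0,0.006,0,0.003,0,0,0],[0,0.009,0,0.003,0,0,0],[0,0.011,0,0.003,0,0,0],[0,0.011,0,0.003,0,0,0]]'
```

```text
clock: 2.7
ee_pos: [0.5843, -0.2087, 0.2537]
eef_rot: [0.998, -0.069, -0.0, -0.0]
force: [0.1, -0.1, 0.4]
grip_width: -0.0002
grasp_force: 0.0
```

```bash
python3 -m creep '[[0,0.001,0,0,0,0,0],[0,0.002,0,0,0,0,0],[0,0.003,0,0,0,0,0],[0,0.004,0,0,0,0,0],[0,0.005,0,0,0,0,0]]'
```

```text
clock: 3.2
ee_pos: [0.5893, -0.2094, 0.2536]
eef_rot: [0.998, -0.069, -0.0, -0.0]
force: [-3.0, 0.8, -0.3]
grip_width: 0.0002
grasp_force: 0.0
```

```bash
python3 -m creep '[[0,0.001,0,0,0,0,0],[0,0.002,0,0,0,0,0],[0,0.003,0,0,0,0,0],[0,0.004,0,0,0,0,0],[0,0.004,0,0,0,0,0]]'
```

```text
clock: 3.7
ee_pos: [0.5931, -0.2099, 0.2535]
eef_rot: [0.998, -0.069, -0.001, -0.0]
force: [-7.4, 0.9, 1.3]
grip_width: 0.0002
grasp_force: 0.0
```

```bash
python3 -m creep '[[0,0.001,0,0,0,0,0],[0,0.002,0,0,0,0,0],[0,0.0025,0,0,0,0,0],[0,0.003,0,0,0,0,0],[0,0.003,0,0,0,0,0]]'
```

```text
clock: 4.2
ee_pos: [0.5941, -0.2108, 0.2523]
eef_rot: [0.998, -0.069, -0.003, -0.0]
force: [-22.5, -0.2, 0.2]
grip_width: -0.0003
grasp_force: 0.0
```

```bash
python3 -m creep '[[0,-0.04,0,0,0,0,0],[0,-0.085,0,0,0,0,0],[0,-0.13,0,0,0,0,0],[0,-0.13,0,0,0,0,0],[0,-0.13,0,0,0,0,0]]'
python3 -m creep '[[0,0,0,0,0,0,0],[0,0,0,0,0,0,0],[0,0,0,0,0,0,0],[0,0,0,0,0,0,0],[0,0,0,0,0,0,0]]'
python3 -c "
from h import *
t=arm.snapshot('top')[90:240,220:420];s=arm.snapshot('side')[150:310,150:350]
cv2.imwrite('pics/ts2.png',np.hstack([cv2.resize(t,(400,300),interpolation=2),cv2.resize(s,(400,320),interpolation=2)[:300]]))
to(*P0,.08)"
```

```text
clock: 4.7
ee_pos: [0.4675, -0.1926, 0.2543]
eef_rot: [0.998, -0.069, 0.001, 0.0]
force: [-0.3, 0.0, 0.4]
grip_width: -0.0002
grasp_force: 0.0
clock: 5.2
ee_pos: [0.4676, -0.1924, 0.2536]
eef_rot: [0.998, -0.069, -0.0, -0.0]
force: [-0.3, 0.1, -0.1]
grip_width: 0.0001
grasp_force: 0.0
t 5.3 tip [ 0.4675 -0.1924  0.0806] F [ 0.3 -0.9  0.6] w -0.0002
shift mm [132.   -0.2   0.6] turn [-0.   0.   0.2]
```

View pics/ts2.png

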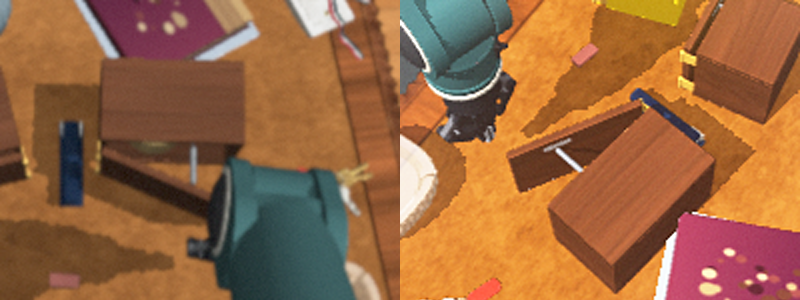

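The picture shows the door sprung ajar at about 0.37 rad. Its free edge is near (210,210) in the left half, the plunger rod is about mid-door, nothing touches the door, and the stapler and rubber haven't moved. Next I go up and over, then down behind the free edge.

```bash
python3 -m creep '[[0,0,0,-0.04,0,0,0],[0,0,0,-0.08,0,0,0],[0,0.035,0.009,-0.08,0,0,0],[0,0.07,0.018,-0.08,0,0,0],[0,0.107,0.027,-0.08,0,0,0]]'
python3 -c "
from h import *
to(*cup(-.025,-.195),.08)"
```

```text
clock: 5.8
ee_pos: [0.5707, -0.2345, 0.3343]
eef_rot: [0.998, -0.069, 0.0, 0.0]
force: [0.1, -0.1, -1.2]
grip_width: -0.0003
grasp_force: 0.0
t 5.8 tip [ 0.5709 -0.2346  0.1613] F [ 0.1 -0.1 -1.2] w -0.0003
shift mm [-1.2 -0.9 81.3] turn [ 0.  -0.   0.2]
```

```bash
python3 -m creep '[[0,0,0,0.015,0,0,0],[0,0,0,0.03,0,0,0],[0,0,0,0.045,0,0,0],[0,0,0,0.06,0,0,0],[0,0,0,0.078,0,0,0]]'
python3 -c "
from h import *
s=arm.snapshot('side')[150:310,150:350]
cv2.imwrite('pics/s3.png',cv2.resize(s,None,fx=3,fy=3,interpolation=2))
for th in(.37,.6,.8,1.0,1.2,1.35,1.45):
    for r in(.18,):
        n=.012+.013
        d=np.array([-np.sin(th),-np.cos(th)])*r+np.array([np.cos(th),-np.sin(th)])*n
        print(th,'tool x,y from (-.025,-.195):',((d-[-.025,-.195])*[1,-1]*1000).round())
to(*cup(-.025,-.195),.08)"
```

```text
clock: 6.3
ee_pos: [0.5693, -0.2337, 0.2547]
eef_rot: [0.998, -0.069, -0.0, 0.0]
force: [0.4, 0.4, 0.1]
grip_width: 0.0001
grasp_force: 0.0
0.37 tool x,y from (-.025,-.195): [-17. -18.]
0.6 tool x,y from (-.025,-.195): [-56. -32.]
0.8 tool x,y from (-.025,-.195): [-87. -52.]
1.0 tool x,y from (-.025,-.195): [-113.  -77.]
1.2 tool x,y from (-.025,-.195): [-134. -106.]
1.35 tool x,y from (-.025,-.195): [-145. -131.]
1.45 tool x,y from (-.025,-.195): [-151. -148.]
t 6.35 tip [ 0.5678 -0.2332  0.0787] F [-2.   2.  -4.6] w -0.0001
shift mm [ 1.3 -0.1 -1.3] turn [-0.   0.2  0.2]
```

View pics/s3.png

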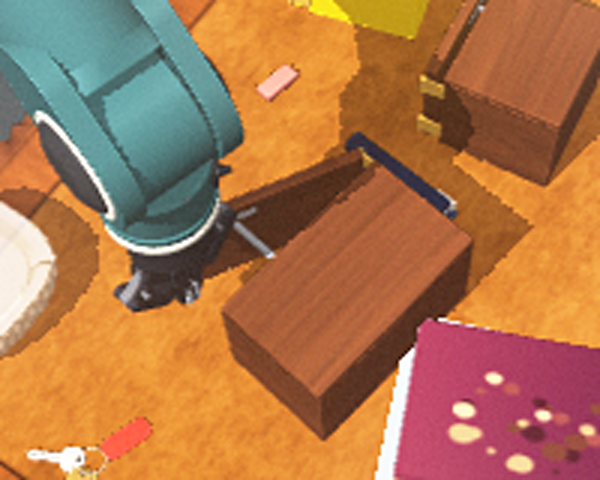

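The gripper hangs just behind the door's free edge, outboard of the plunger rod, with nothing else near. I'll swing along the arc.

```bash
python3 -m creep '[[0,-0.004,-0.006,0,0,0,0],[0,-0.01,-0.013,0,0,0,0],[0,-0.017,-0.018,0,0,0,0],[0,-0.025,-0.02,0,0,0,0],[0,-0.034,-0.023,0,0,0,0]]'
python3 -c "
from h import *
to(*(Hn+0),.08)"
```

```text
clock: 6.85
ee_pos: [0.5386, -0.2062, 0.2563]
eef_rot: [0.998, -0.069, 0.0, 0.0]
force: [0.6, -0.9, 0.0]
grip_width: 0.0001
grasp_force: 0.0
t 6.85 tip [ 0.5387 -0.2062  0.0833] F [ 0.6 -0.9  0. ] w 0.0001
shift mm [  60.3 -172.1    3.3] turn [ 0.  -0.1  0.2]
```

```bash
python3 -m creep '[[0,-0.011,-0.005,0,0,0,0],[0,-0.022,-0.01,0,0,0,0],[0,-0.033,-0.016,0,0,0,0],[0,-0.043,-0.022,0,0,0,0],[0,-0.053,-0.029,0,0,0,0]]'
python3 -c "
from h import *
s=arm.snapshot('side')[150:310,150:350];t=arm.snapshot('top')[90:240,220:420]
cv2.imwrite('pics/s4.png',np.hstack([cv2.resize(t,(400,300),interpolation=2),cv2.resize(s,(400,320),interpolation=2)[:300]]))
to(*(Hn+0),.08)"
```

```text
clock: 7.35
ee_pos: [0.4899, -0.1698, 0.2557]
eef_rot: [0.998, -0.069, 0.0, 0.0]
force: [1.2, 0.0, 0.7]
grip_width: 0.0001
grasp_force: 0.5
t 7.45 tip [ 0.4896 -0.1692  0.0827] F [ 0.3  0.2 -0.5] w -0.0001
shift mm [ 114.  -142.1    2.6] turn [-0.   0.   0.3]
```

View pics/s4.png

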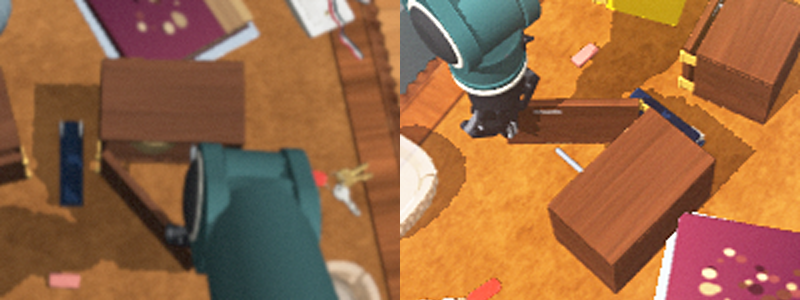

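The door follows the finger and is now at about 0.85 rad. Its edge is near (188,265) in the left half. I'll continue along the arc.

```bash
python3 -m creep '[[0,-0.009,-0.008,0,0,0,0],[0,-0.018,-0.016,0,0,0,0],[0,-0.026,-0.025,0,0,0,0],[0,-0.033,-0.034,0,0,0,0],[0,-0.04,-0.044,0,0,0,0]]'
python3 -m creep '[[0,-0.006,-0.009,0,0,0,0],[0,-0.011,-0.018,0,0,0,0],[0,-0.016,-0.028,0,0,0,0],[0,-0.02,-0.037,0,0,0,0],[0,-0.023,-0.045,0,0,0,0]]'
python3 -c "
from h import *
s=arm.snapshot('side')[150:310,150:350];t=arm.snapshot('top')[90:240,220:420]
cv2.imwrite('pics/s5.png',np.hstack([cv2.resize(t,(400,300),interpolation=2),cv2.resize(s,(400,320),interpolation=2)[:300]]))
to(*(Hn+0),.08)"
```

```text
clock: 7.95
ee_pos: [0.4566, -0.1204, 0.2557]
eef_rot: [0.998, -0.069, -0.0, -0.0]
force: [0.9, 0.0, 1.1]
grip_width: 0.0
grasp_force: 0.5
clock: 8.45
ee_pos: [0.4403, -0.0728, 0.2557]
eef_rot: [0.998, -0.069, -0.0, -0.0]
force: [0.6, -0.5, 0.4]
grip_width: 0.0
grasp_force: 0.5
t 8.55 tip [ 0.4403 -0.0724  0.0827] F [-0.1 -0.1  0.4] w -0.0002
shift mm [176.1 -52.9   2.6] turn [-0.   0.   0.3]
```

View pics/s5.png

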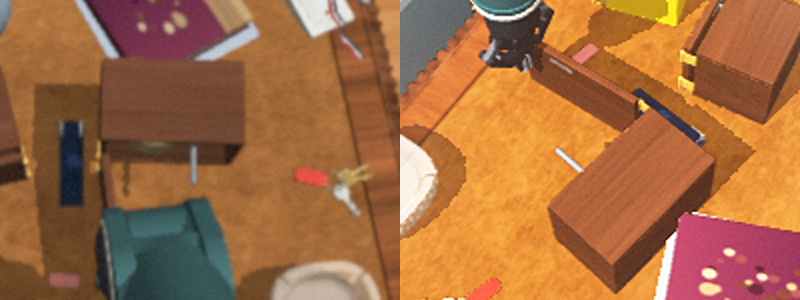

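The door is nearly square, about 1.43 rad by the finger's geometry, and clear of the rubber. I'll back off along the door's normal and check.

```bash
python3 -m creep '[[0,0.001,0.006,0,0,0,0],[0,0.003,0.02,0,0,0,0],[0,0.006,0.04,0,0,0,0],[0,0.009,0.06,0,0,0,0],[0,0.009,0.06,0,0,0,0]]'
python3 -m creep '[[0,0,0,-0.03,0,0,0],[0,0,0,-0.07,0,0,0],[0,0,0,-0.11,0,0,0],[0,0,0,-0.12,0,0,0],[0,0,0,-0.12,0,0,0]]'
python3 -m creep '[[0,0,0,0,0,0,0],[0,0,0,0,0,0,0],[0,0,0,0,0,0,0],[0,0,0,0,0,0,0],[0,0,0,0,0,0,0]]'
python3 -c "
from h import *
s=arm.snapshot('side')[110:310,110:370]
cv2.imwrite('pics/s6.png',cv2.resize(s,None,fx=3,fy=3,interpolation=2))
for th in(0,1.2,1.43):
    e=Hn+.198*(-np.sin(th)*X-np.cos(th)*Y); print(th,((proj('side',[*e,.123])-[110,110])*3).round())"
```

```text
clock: 9.05
ee_pos: [0.4409, -0.1374, 0.2556]
eef_rot: [0.997, -0.071, -0.0, 0.0]
force: [0.6, 0.4, -0.1]
grip_width: -0.0002
grasp_force: 0.0
clock: 9.55
ee_pos: [0.4414, -0.1346, 0.377]
eef_rot: [0.998, -0.069, 0.001, 0.0]
force: [0.1, -0.3, -0.7]
grip_width: 0.0002
grasp_force: 0.0
clock: 10.05
ee_pos: [0.4412, -0.1342, 0.3753]
eef_rot: [0.998, -0.069, -0.0, -0.0]
force: [-0.3, -0.5, -0.3]
grip_width: -0.0002
grasp_force: 0.0
0 [322. 416.]
1.2 [283. 203.]
1.43 [308. 168.]
```

View pics/s6.png

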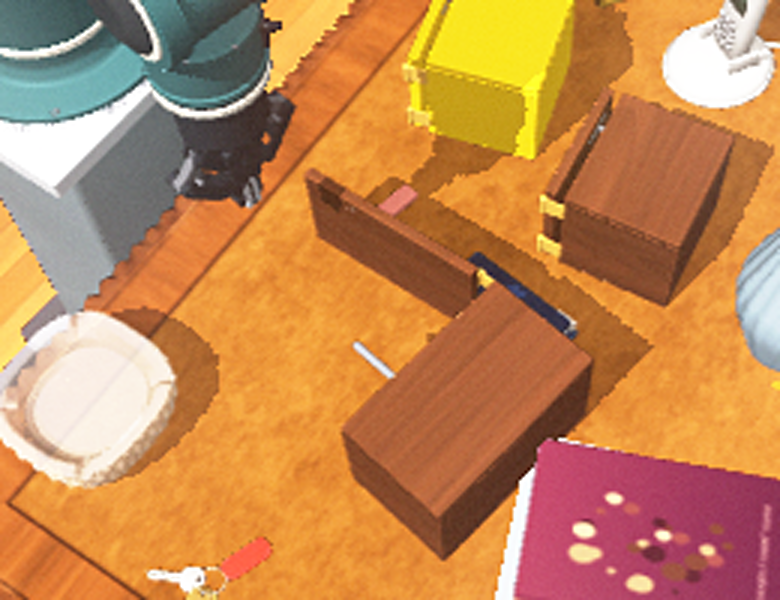

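The door's free top corner is at (308,170), and the 1.43 rad prediction is (308,168). The gripper is clear, the narrow cupboard is shut and the loose things are where they were.

```bash
python3 -c "
from workcell import arm
print(arm.close_job())"
```

```text
the job is handed in; nothing more can be done
None
```

The wide cupboard's door was pressed, sprang ajar with nothing touching it, and was then swung open to about 1.43 rad (82°); the job was handed in at about 10 s, with the gripper clear, the narrow cupboard shut and no loose thing seen to have moved (the tape inside was not in view).

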